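# Lever a sprung strainer-box lid up to its set angle and hold it

## Task

I have to lock the closing spring of the coolant strainer box's lid: take the collared lever bar with the round hand grip out of the wooden tool block and push its end down through the bore of the boss on the lid's shaft until the collar sits on the boss. Then swing the lever over to raise the lid until the lid's pointer stands nose to nose with the set pointer clamped on the quadrant, and finish while still holding it steadily there by the lever, so that I can tighten the spring collar. Work the lid by the lever alone, without touching box, lid or pointers with the gripper, and leave the other two tools in the block, the oil bottle and the set pointer where they are.

Things in the scene. Friction and masses are not known exactly. Their poses are not given: they have to be found in the camera images.
- strainer_box: Grey sheet-metal box, fixed, 120 mm deep (its x), 150 mm wide (its y), 86 mm high. Origin: centre of its underside, on the worktop; x points to its back, y to its left seen from the front, z up. The lid's 14 mm hinge shaft runs along x beside its right upper edge (y = -87 mm, z = 94 mm) and sticks out at the front. The lid lies over it from there to the left.
- lid_hinge (a point): Fixed point on the hinge axis at the middle of the box's depth; same axes as the box, x along the hinge axis. In front of the box a fixed aluminium quadrant, 4 mm thick, front face 74 mm before the box's centre, spreads to the right of and below this axis, radius 78 mm, with a line every 5 degrees.
- lid (a joint): Opening angle of the lid, rad: 0 shut, up to 1.2. Opening lifts its left edge, a right-handed turn about the box's x. A spring shuts it: with its weight it takes about 0.55 N m to start it and 0.75 N m at 0.65 rad (4 to 6 N at the lever's grip). It snaps shut when let go. Grey sheet lid, 132 by 156 mm.
- boss_bore (a point): Centre of the upper mouth of the bore in the boss: a steel block 34 x 34 mm, 36 mm high, on the shaft's front end, 104 mm before the box's centre. Bore 14 mm wide, right through, crossing the hinge axis 18 mm below this point; upright and 112 mm above the worktop with the lid shut. Turns with the lid: z out of the bore, x along the hinge. As the lid opens it leans to the box's right (-y).
- lid_pointer_tip (a point): Tip of the lid's pointer: a flat dark steel needle reaching 58 mm from the hinge axis, fixed to the shaft between boss and quadrant. With the lid shut it points level to the right (box -y); it turns down as the lid opens.
- set_pointer (a joint): Where the set pointer is clamped, rad: the lid's opening angle at which the lid's pointer is in line with it. Differs from run to run (0.35 to 0.65). Not to be shifted.
- set_pointer_tip (a point): Tip of the set pointer, 60 mm from the hinge axis: a small steel rider (14 mm) with a knurled screw, on the quadrant's rim, its dark nose pointing in at the hinge.
- lever_bar: Round steel bar, 176 mm, about 0.2 kg, loose, upright in a socket of the tool block. Origin: centre of its collar's underside; z along the bar to the grip. Below it: 46 mm of 12 mm shank, the last 9 mm tapering to 6 mm. Collar 22 mm wide, 0 to 6 mm; bare 12 mm bar to 50 mm; black round grip, 22 mm wide, 50 to 130 mm (top). Fully home, the collar rests on the boss or block.
- lever_end (a point): Middle of the lever bar's lower end face, 46 mm below the collar's underside.
- tool_block: Wooden block, fixed, 56 mm (its x) by 212 mm (its y), 62 mm high; origin: centre of its underside. Three upright sockets, 13 mm wide, 50 mm deep, in a row along y, 75 mm apart, the middle one at its centre. Which tool stands where differs from run to run; their tops are 148 (T-key), 162 (drift) and 192 mm (lever bar) above the worktop.
- t_key: T-handled key in the tool block, loose, to be left alone: 12 mm steel shank 136 mm long, 80 mm cross bar near the top, across the row. Origin at its lower end.
- drift: Plain dark steel drift in the tool block, loose, to be left alone: 12 mm thick, 150 mm long, thinner at the top, no collar. Origin at its lower end.
- oil_bottle: Oil bottle with a pointed spout, 46 mm wide, 146 mm high, loose, standing to the left of the box; to be left alone. Origin: centre of its underside.

How it is judged (in metres and radians):
On the way, in this order (a step that is already met when the one before it is completed fails the run):
1. The lever bar is through the bore with its collar on the boss (within 6 mm) while the lid is still shut (under 0.12 rad) (distance between lever_bar and boss_bore below 0.006 m and angle between the z axis of lever_bar and the z axis of boss_bore, either way round below 0.12 rad and value of joint lid below 0.12 rad), for 0.2 s.
2. The lid is lifted by the seated lever (over 0.25 rad) (distance between lever_bar and boss_bore below 0.006 m and angle between the z axis of lever_bar and the z axis of boss_bore, either way round below 0.12 rad and value of joint lid above 0.25 rad and contact force between lever_bar and strainer_box above 1 N), for 0.1 s.
At the end, for the whole second after the job is handed in: Lever bar gripped and home in the boss (collar within 6 mm, 0.12 rad), alone carrying the still lid with its pointer within 0.08 rad of the set pointer; robot clear of box and lid; set pointer unmoved (3 mm); drift, T-key and bottle standing in place (20 mm, 0.2 rad) (distance between lever_bar and boss_bore below 0.006 m and angle between the z axis of lever_bar and the z axis of boss_bore, either way round below 0.12 rad and angle between the y axis of lid_pointer_tip and the y axis of set_pointer_tip, either way round below 0.08 rad and velocity of joint lid between -0.05 and 0.05 rad/s and contact force between the fingers and lever_bar above 2 N and contact force between lever_bar and strainer_box above 1 N and contact force between each of the fingers, the arm and strainer_box below 0.5 N and distance of set_pointer_tip from where it was at the start of the episode below 0.003 m and distance of each of drift, t_key, oil_bottle from where it was at the start of the episode below 0.02 m and angle between each of drift, t_key, oil_bottle's own z axis and vertical below 0.2 rad); the arm keeps its last pose, push and grip.
It fails at once if The robot pushes on the box, lid or pointers itself (over 3 N) (contact force between any of the fingers, the arm and strainer_box above 3 N).
It fails at once if The set pointer is shifted (over 3 mm) (distance of set_pointer_tip from where it was at the start of the episode above 0.003 m).
It fails at once if The plain drift is shifted or tipped (distance of drift from where it was at the start of the episode above 0.02 m or angle between drift's own z axis and vertical above 0.25 rad).
It fails at once if The T-handled key is shifted or tipped (distance of t_key from where it was at the start of the episode above 0.02 m or angle between t_key's own z axis and vertical above 0.25 rad).
It fails at once if The oil bottle is shifted or tipped (distance of oil_bottle from where it was at the start of the episode above 0.02 m or angle between oil_bottle's own z axis and vertical above 0.25 rad).
It also fails if it takes over 56 s, if anything falls off the work surface, if the arm or the gripper's body presses on something with over 40 N, if the wrist force passes 120 N, or if a joint passes its speed limit or range.

## Robot

A 6-joint arm with a two-finger parallel gripper is mounted at the origin on a cart in front of the work surface, level with it; the furniture and walls round the work are solid. World frame = base frame: x ahead of the robot, y to its left, z up, the work surface at z = 0. Lengths are in mm, angles in rad, forces in N, time in s.
With the tool pointing down it reaches from about 325 to 900 mm from the base axis. Payload 3.5 kg.
Tool frame: the origin (TCP) lies on the centre line of the jaws, within the pads' length; the fingertips stand 22 mm ahead of it and the grasp point (between the pads) lies 3 mm ahead of it; z points along the fingers, y is the line along which they close (so a half turn about z gives the same grasp; the last joint's range is limited). The gripper opens to 85 mm and grips with 20 to 120 N. Pads are 22 mm wide; open, the fingers measure 114 mm over their backs; the gripper's body (76 mm by 85 mm) begins 54 mm behind the grasp point. The pads swing forward as they close: fully open they stand 13 mm farther back than shut.
Start: joints at [-1.357, 0.276, -0.026, 1.268, 0, 1.467], TCP at [194.692, -593.9, 253.313] pointing down, gripper open.
Joint ranges: [-3.12, 3.12], [-0.85, 1.88], [-1.08, 1.24], [-1.95, 2.15], [-1.57, 1.53], [-3.14, 3.14]. Speed limits (rad/s): [2.57, 2.57, 3.14, 3.14, 3.14, 3.14].

## Interface

Orientations are given as a unit quaternion [w, x, y, z].
In Python, from bench import robot, eyes, outline_of gives the robot as it stands.
- The arm moves only by the tool play_rows, never from a script. Its argument "motion" is a list of rows, each a list of 6 numbers: the shift along the world's x, y, z in m, then the turn, a rotation vector about the world's x, y, z in rad. In form: [[x, y, z, ax, ay, az], ...]. A call has 1 to 5 rows; each row shifts and turns the commanded pose from where the row before left it; what a row does not reach is not made up. A row lasts 1/8 s, in which the tool goes at most 62.5 mm and 10.7 degrees, less where a joint would pass 70% of its speed; a pose out of reach is approached as far as the arm can. A call with a gripper value outside its range is refused whole. "gripper" is the finger opening in m, from 0 to 0.0854, set as the call begins (left out, the last holds). The fingers move at their own pace and stop on an object; "force" is the grip in N (left out, the last holds). Time passes only in rows, so rows that do not move let the fingers close. It gives the time, the measured TCP pose, the force, the opening and the grip force at its end, in the units of the state.
- robot.read_state(): the state, without advancing time (a new reading comes with each control period).
- eyes.get_image(name): name is "side" or "top" or "wrist"; returns the picture (480x640x3 uint8, blue, green, red); there is no depth.
- eyes.get_calibration(name): a dict with "mtx" (3x3 intrinsics, pixels), "pose" (4x4, takes a point from camera to world coordinates). Camera axes: x right, y down, z forward; pixel columns grow to the right and rows downward; lengths in mm; the calibration is good to about 2 mm. A picture is of the moment at which its call begins: read the wrist's pose just before it. get_calibration takes no time and is no camera call; for the wrist camera it gives the pose at the moment of the call.
- robot.job_done(): hands the job in; it is judged then, once.
Trained networks look in the newest picture that a camera, given by its name, has taken for a name from the list of things; names that differ only in an ending like _2 or _b are one class to them, and where a whole thing is asked for, a point or a joint stands for the part that bears it (a point fixed in the world has none). Each returns a list of dicts, best first, with "conf" (0 to 1); they miss things now and then, are a little off and sometimes report something else, mostly with a low value. They report only what shows in the picture. A call takes as long as a camera call.
- outline_of(camera, thing): "region" (480x640 bool, what is visible of it) and "rect" ([centre column, centre row, width, height] in pixels, round what is visible of it).
The state is a dict: "t": time; "q": joint angles; "dq": joint speeds; "tau": joint torques, N m; "eef_pos": TCP position; "orientation": TCP orientation; "ft_force": force on the tool from outside, world axes, zero at the start; "wrist_torque": the same for the moment, N m; "opening": finger opening in mm; "grip_force": force on a finger pad.
Only numpy, scipy, OpenCV 4.12 (cv2) and the standard library are available. Lean on these libraries where they do the work, as an engineer would, in place of code of your own. Each camera call takes 0.05 s, during which the arm holds its last target. There are 200 camera calls.

## Working session

There is one attempt and no reset: what is moved stays moved. The work goes in short steps, Python scripts to look and compute and a tool call to move; the robot and the scene stay as the last step left them, time stands still between calls to the robot, and variables do not carry over. Pictures are saved under pics/ and viewed, at most 10 in all, crops included, and the job is handed in when it is done.

Besides the shell and the picture viewer there is one more tool, called after "Call:" in YAML: its name, and indented under it one key for each argument. play_rows: Moves the arm, as the interface text tells. Its arguments: {"type":"object","properties":{"motion":{"type":"array"},"gripper":{"type":"number"},"force":{"type":"number"}},"required":["motion"]}

```bash
mkdir -p pics; ls
cat > h.py <<'E'
import numpy as np, cv2
from bench import robot, eyes, outline_of
def proj(cam,P):
    c=eyes.get_calibration(cam);T=np.linalg.inv(np.array(c["pose"]));K=np.array(c["mtx"])
    p=(T[:3,:3]@np.atleast_2d(P).T).T+T[:3,3];q=(K@p.T).T
    return q[:,:2]/q[:,2:]
def ray(cam,uv,cal=None):
    c=cal or eyes.get_calibration(cam);T=np.array(c["pose"]);K=np.array(c["mtx"])
    d=T[:3,:3]@np.linalg.solve(K,[uv[0],uv[1],1]);return T[:3,3],d
def atz(cam,uv,z,cal=None):
    o,d=ray(cam,uv,cal);return o+d*(z-o[2])/d[2]
def tri(rs):
    A=np.zeros((3,3));b=np.zeros(3)
    for o,d in rs:
        d=d/np.linalg.norm(d);M=np.eye(3)-np.outer(d,d);A+=M;b+=M@o
    return np.linalg.solve(A,b)
E
python3 - <<'E'
from h import *
np.set_printoptions(precision=1,suppress=True)
for n in ("side","top"):
    im=eyes.get_image(n);cv2.imwrite(f"pics/{n}0.png",im)
    c=eyes.get_calibration(n);print(n,np.array(c["pose"]),np.array(c["mtx"]))
    for t in ("strainer_box","lid","boss_bore","lid_pointer_tip","set_pointer","lever_bar","tool_block","t_key","drift","oil_bottle"):
        r=outline_of(n,t)
        print(t,[(round(x["conf"],2),np.round(x["rect"],1)) for x in r[:3]])
print(robot.read_state())
E
```

```text
pics
side [[   1.    -0.1    0.1  328.4]
 [  -0.1   -0.6    0.8 -915.7]
 [   0.    -0.8   -0.6  826.5]
 [   0.     0.     0.     1. ]] [[529.9   0.  316.2]
 [  0.  529.9 240.1]
 [  0.    0.    1. ]]
strainer_box [(0.79, array([312.1, 209.1,  61.8,  61.6])), (0.59, array([307.4, 239.8,   9.1,   9. ]))]
lid [(0.88, array([313.6, 201.1,  55.9,  43. ])), (0.48, array([333.6, 389.6,  50.5, 116.5]))]
boss_bore [(0.75, array([311.2, 202.8,  62.4,  45.3]))]
lid_pointer_tip [(0.92, array([311.8, 201.2,  61. ,  43.8]))]
set_pointer [(0.59, array([308.9, 237.3,   3.5,   5.6]))]
lever_bar [(0.83, array([328.2, 323.4,  13.1,  57.3]))]
tool_block [(0.85, array([334. , 390.2,  47.8, 112.2]))]
t_key [(0.82, array([334.4, 359.4,  42.4,  41.1]))]
drift [(0.71, array([311. , 202.6,  62.7,  46.1])), (0.5, array([312.9, 208.9,  61.9,  62.2]))]
oil_bottle [(0.78, array([304. , 168.6,  13.3,  24.9])), (0.71, array([313. , 210.9,  65. ,  61.8]))]
top [[   0.    -1.     0.1  351. ]
 [  -1.    -0.    -0.   127.7]
 [   0.    -0.1   -1.  1617.4]
 [   0.     0.     0.     1. ]] [[485.7   0.  325.4]
 [  0.  485.7
[... 230 characters left out ...]
2, 231.1,  63.2,  60.1]))]
set_pointer []
lever_bar [(0.65, array([418.1, 244.9,  13.9,  11.7]))]
tool_block [(0.56, array([439.2, 247.9,  71.3,  17.8]))]
t_key [(0.6, array([441. , 247.1,   6.8,  27.5]))]
drift []
oil_bottle [(0.46, array([197.7, 231.8,  19.4,  19.2])), (0.19, array([251.5, 229.3,  85.8,  59.1]))]
{'t': 1.1, 'q': array([-1.4,  0.3, -0. ,  1.3, -0. ,  1.5]), 'dq': array([-0., -0., -0., -0.,  0., -0.]), 'tau': array([  0. , -44.6,  29.6,   0. ,   0. ,  -0. ]), 'eef_pos': array([ 194.7, -593.9,  253.3]), 'orientation': array([-0. ,  1. ,  0.2, -0. ]), 'ft_force': array([ 0.3,  0.3, -0.6]), 'wrist_torque': array([-0., -0.,  0.]), 'grip_force': 0.0, 'opening': 85.31760425850995}
```

Run:
```python
import cv2,numpy as np
s=cv2.imread("pics/side0.png")[140:460,240:400];t=cv2.imread("pics/top0.png")[180:300,180:500]
a=cv2.resize(s,None,fx=1.85,fy=1.85,interpolation=3)
b=cv2.resize(t,None,fx=1.5,fy=1.5,interpolation=3)
o=np.zeros((600,800,3),np.uint8);o[:a.shape[0],:a.shape[1]]=a;o[:180,310:790]=b
bx=cv2.resize(cv2.imread("pics/side0.png")[170:260,260:360],None,fx=4.4,fy=4.4,interpolation=3);o[190:190+bx.shape[0],310:310+bx.shape[1]]=bx
cv2.imwrite("pics/v1.png",o)
```

```text
(no output)
```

View pics/v1.png

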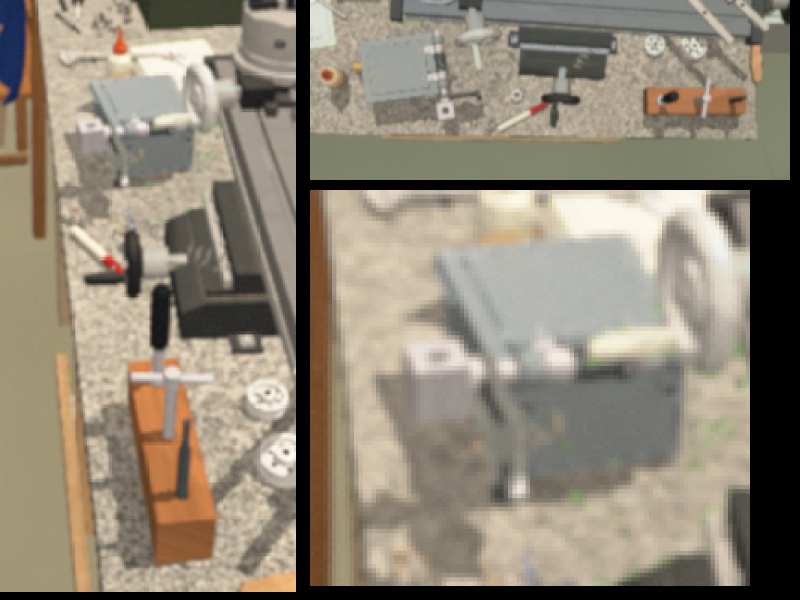

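The picture shows the tool block at lower centre. The lever's grip top is near side px (326,295), the T-key is in the middle socket and the drift in the nearest one. The boss mouth is near side px (288.6,207.5) and top px (271,252), and the set pointer rider near side px (307,238).

Run:
```python
from h import *
np.set_printoptions(precision=1,suppress=True)
s,t=(288.6,207.5),(270.7,252)
print("boss side",atz("side",s,112),"top",atz("top",t,112),"tri",tri([ray("side",s),ray("top",t)]))
r=outline_of("side","lever_bar")[0]["region"];ys,xs=np.nonzero(r);m=ys<=ys.min()+3
print("lever mask",xs.min(),xs.max(),ys.min(),ys.max(), xs[m].mean())
o,d=ray("side",(xs[m].mean(),ys.min()+2));print("lever grip top side",atz("side",(xs[m].mean(),ys.min()+2),192))
rt=outline_of("top","lever_bar")[0]["region"];ys,xs=np.nonzero(rt);print("top mask",xs.min(),xs.max(),ys.min(),ys.max())
for u in [(418,245),(423,244)]: print(atz("top",u,192))
for n in ("side","top"):
  q=outline_of(n,"tool_block")
  if q:
    r=q[0]["region"]; ys,xs=np.nonzero(r);P=np.array([atz(n,p,62) for p in zip(xs,ys)])
    print(n,P.min(0),P.max(0),cv2.minAreaRect(P[:,:2].astype(np.float32)))
r=outline_of("top","lid")[0]["region"];ys,xs=np.nonzero(r);P=np.array([atz("top",p,95) for p in zip(xs,ys)]);print("lid",cv2.minAreaRect(P[:,:2].astype(np.float32)))
# straight edges in top
for p in [(446,40),(432,36),(446,108),(358,42),(365,102),(434,92)]:
  print(p,atz("top",(180+(p[0]-310)/1.5,180+p[1]/1.5),100))
```

```text
boss side [433.4 282.9 112. ] top [437.5 283.  112. ] tri [435.5 283.1 111.9]
lever mask 321 332 293 349 327.34615384615387
lever grip top side [ 464.4 -173.2  192. ]
top mask 412 425 240 249
[ 459.4 -158.6  192. ]
[ 462.5 -173.4  192. ]Traceback (most recent call last):
  File "<stdin>", line 13, in <module>
  File "h.py", line 11, in atz
    o,d=ray(cam,uv,cal);return o+d*(z-o[2])/d[2]
        ~~~^^^^^^^^^^^^
  File "h.py", line 8, in ray
    c=cal or eyes.get_calibration(cam);T=np.array(c["pose"]);K=np.array(c["mtx"])
             ~~~~~~~~~~~~~~~~~~~~^^^^^
ValueError: time passes only in moves, steps and waits
```

```bash
cat >> h.py <<'E'
class Cam:
    def __init__(s,n,c=None):
        c=c or eyes.get_calibration(n);s.c={"pose":np.array(c["pose"]),"mtx":np.array(c["mtx"])}
    def z(s,uv,z): return atz(None,uv,z,s.c)
    def ray(s,uv): return ray(None,uv,s.c)
    def proj(s,P):
        T=np.linalg.inv(s.c["pose"]);p=(T[:3,:3]@np.atleast_2d(P).T).T+T[:3,3];q=(s.c["mtx"]@p.T).T;return q[:,:2]/q[:,2:]
E
python3 - <<'E'
from h import *
from scipy.spatial.transform import Rotation as R
np.set_printoptions(precision=3,suppress=True)
T,S=Cam("top"),Cam("side")
st=robot.read_state();print(st["t"],st["orientation"],R.from_quat(np.roll(st["orientation"],-1)).as_matrix())
for p in [(446,108),(432,36),(432,40),(358,42),(365,102),(434,92),(475,35),(465,95)]:
  print(p,T.z((180+(p[0]-310)/1.5,180+p[1]/1.5),100))
b=cv2.imread("pics/top0.png")
r=outline_of("top","tool_block");m=[x for x in r if x["conf"]>.4]
if m: ys,xs=np.nonzero(m[0]["region"]);P=np.array([T.z(p,62)[:2] for p in zip(xs,ys)],np.float32);print("block",cv2.minAreaRect(P))
r=outline_of("top","lid");ys,xs=np.nonzero(r[0]["region"]);P=np.array([T.z(p,95)[:2] for p in zip(xs,ys)],np.float32);print("lid",cv2.minAreaRect(P))
print("pred block sockets",T.proj([[463,-173,62],[463,-248,148],[463,-323,162]]),S.proj([[463,-173,192],[463,-248,148],[463,-323,162]]))
E
```

```text
1.25 [-0.     0.987  0.158  0.   ] [[ 0.95   0.312  0.   ]
 [ 0.312 -0.95   0.   ]
 [ 0.    -0.    -1.   ]]
(446, 108) [438.146 284.374 100.   ]
(432, 36) [589.075 316.912 100.   ]
(432, 40) [580.611 316.721 100.   ]
(358, 42) [574.151 471.455 100.   ]
(365, 102) [448.392 453.146 100.   ]
(434, 92) [471.248 310.093 100.   ]
(475, 35) [592.501 226.778 100.   ]
(465, 95) [465.852 245.336 100.   ]
block ((466.05804443359375, -242.7721405029297), (219.35215759277344, 60.14666748046875), 89.78014373779297)
lid ((498.2077941894531, 369.5657958984375), (188.62481689453125, 183.14105224609375), 9.467405319213867)
pred block sockets [[414.36  246.89 ]
 [444.43  245.268]
 [470.435 245.269]] [[326.584 294.995]
 [331.99  341.112]
 [339.488 367.52 ]]
```

Run:
```python
import cv2
t=cv2.imread("pics/top0.png")[195:265,200:300]
cv2.imwrite("pics/v2.png",cv2.resize(t,None,fx=8,fy=8,interpolation=3))
```

```text
(no output)
```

View pics/v2.png

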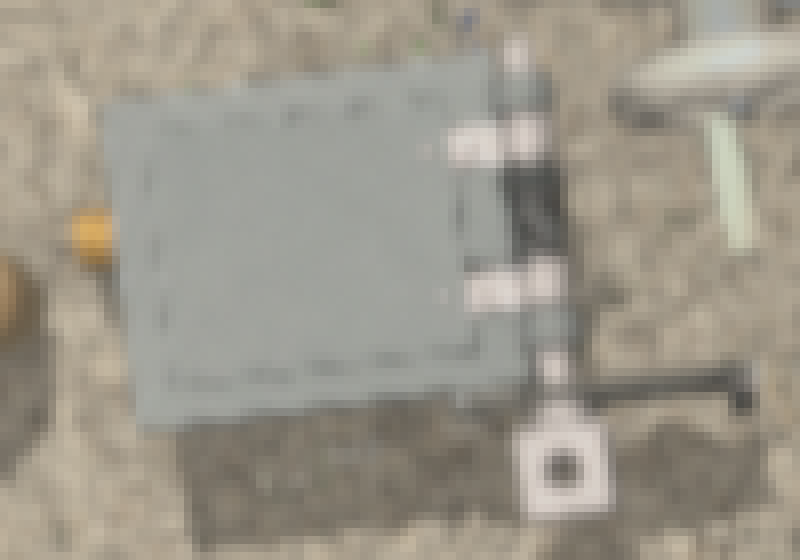

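The top crop shows the boss mouth at crop (564,470), which is top px (270.5,253.8). The shaft's far end is at crop (516,50). A handwheel with a light handle ends at crop (740,250), and the set pointer rider is near crop (742,385).

Run:
```python
from h import *
np.set_printoptions(precision=3,suppress=True)
T,S=Cam("top"),Cam("side")
f=lambda u,v,z:T.z((200+u/8-.44,195+v/8-.44),z)
b=f(564,470,112);e=f(516,50,94);print("bore",b,"shaft end",e,"yaw",np.degrees(np.arctan2(*(e-b)[[1,0]])))
l=f(108,105,95)-f(140,428,95);print("lid left edge yaw",np.degrees(np.arctan2(l[1],l[0])),np.linalg.norm(l))
l=f(140,428,95)-f(530,378,95);print("lid front edge yaw",np.degrees(np.arctan2(l[1],l[0]))-90,np.linalg.norm(l))
# handwheel handle: top (740,250),(712,110); side composite(bx) (550,350),(670,342)
sd=lambda u,v:S.ray((260+(u-310)/4.4,170+(v-190)/4.4))
tp=lambda u,v:T.ray((200+u/8-.44,195+v/8-.44))
print("handle tip",tri([tp(740,250),sd(548,352)]),"base",tri([tp(712,110),sd(680,340)]))
print("wheel top", tri([tp(720,75),sd(685,215)]))
print("rider", f(742,385,60), "side bore",S.z((288.6,207.5),112))
print(robot.read_state()["t"])
```

```text
bore [433.364 284.928 112.   ] shaft end [600.317 309.279  94.   ] yaw 8.298257732081124
lid left edge yaw 7.291540506979095 128.43258689736024
lid front edge yaw 8.128761262587062 153.725833879343
handle tip [503.679 216.853 150.548] base [569.838 227.787 147.123]
wheel top [568.221 219.549 232.297]
rider [471.362 219.649  60.   ] side bore [433.44  282.905 112.   ]
1.35
```

Call:
play_rows:
  motion:
    - [0.033, 0.052, 0, 0, 0, -0.036]
    - [0.033, 0.052, 0, 0, 0, -0.036]
    - [0.033, 0.052, 0, 0, 0, -0.036]
    - [0.033, 0.052, 0, 0, 0, -0.036]
    - [0.033, 0.052, 0, 0, 0, -0.036]
  gripper: 0.06
  force: 80

```text
t: 1.98
eef_pos: [360.5, -332.3, 253.6]
orientation: [0.0, 0.998, 0.068, 0.0]
ft_force: [0.9, -1.3, 0.9]
opening: 60.3
grip_force: 0.0
```

Call:
play_rows:
  motion:
    - [0.033, 0.052, 0, 0, 0, 0]
    - [0.033, 0.052, 0, 0, 0, 0]
    - [0.033, 0.052, 0, 0, 0, 0]
    - [0.004, 0.005, 0, 0, 0, 0]
    - [0, 0, 0, 0, 0, 0]

```text
t: 2.6
eef_pos: [462.8, -172.7, 253.4]
orientation: [0.0, 0.998, 0.069, -0.0]
ft_force: [0.1, 0.1, 0.0]
opening: 60.1
grip_force: 0.0
```

Run:
```python
from h import *
from scipy.spatial.transform import Rotation as R
np.set_printoptions(precision=3,suppress=True)
st=robot.read_state();print(st["t"],st["eef_pos"],R.from_quat(np.roll(st["orientation"],-1)).as_matrix(),st["q"],st["opening"])
W=Cam("wrist");im=eyes.get_image("wrist");cv2.imwrite("pics/w1.png",im)
print(W.c)
print("pred lever top",W.proj([[463,-173,192],[463,-173,112],[463,-173,62]]))
for r in outline_of("wrist","lever_bar"): print(r["conf"],r["rect"])
```

```text
2.6 [ 462.827 -172.719  253.351] [[ 0.99   0.138 -0.   ]
 [ 0.138 -0.99  -0.001]
 [-0.     0.001 -1.   ]] [-0.488  0.044 -0.302  1.225 -0.001  2.516] 60.07163673446538
{'pose': array([[   0.139,   -0.944,   -0.299,  540.323],
       [  -0.99 ,   -0.132,   -0.043, -162.311],
       [   0.001,    0.302,   -0.953,  373.693],
       [   0.   ,    0.   ,    0.   ,    1.   ]]), 'mtx': array([[367.909,   0.   , 309.455],
       [  0.   , 367.909, 237.165],
       [  0.   ,   0.   ,   1.   ]])}
pred lever top [[308.785 273.79 ]
 [308.839 231.03 ]
 [308.859 214.633]]
0.79 [307.3, 242.9, 39.0, 82.6]
```

View pics/w1.png

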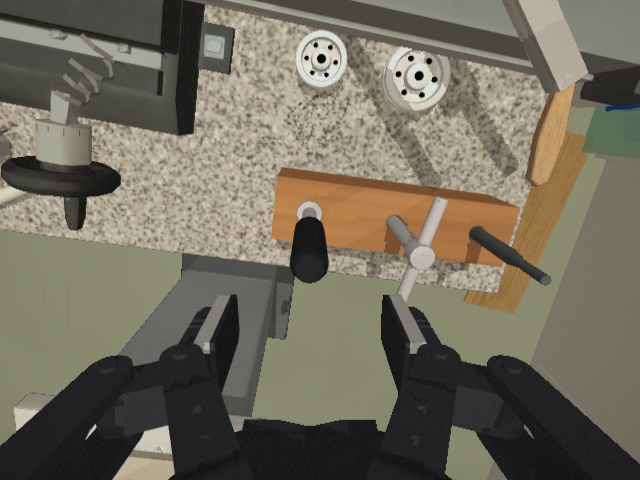

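The wrist view shows the lever grip top at (310,266) and its collar at (309,213). That puts the lever at about (465,-173), within 2 mm of my earlier value. At the boss the last joint would pass its range, so I turn the tool half round first.

Call:
play_rows:
  motion:
    - [0, 0, 0, 0, 0, 0.185]
    - [0, 0, 0, 0, 0, 0.185]
    - [0, 0, 0, 0, 0, 0.185]
    - [0, 0, 0, 0, 0, 0.185]
    - [0, 0, 0, 0, 0, 0.185]

```text
t: 3.32
eef_pos: [461.9, -174.6, 253.3]
orientation: [0.0, 0.862, 0.507, -0.0]
ft_force: [-1.2, -0.1, 0.4]
opening: 59.8
grip_force: 0.0
```

Call:
play_rows:
  motion:
    - [0, 0, 0, 0, 0, 0.185]
    - [0, 0, 0, 0, 0, 0.185]
    - [0, 0, 0, 0, 0, 0.185]
    - [0, 0, 0, 0, 0, 0.185]
    - [0, 0, 0, 0, 0, 0.185]

```text
t: 3.95
eef_pos: [461.8, -174.6, 253.3]
orientation: [-0.0, 0.545, 0.839, -0.0]
ft_force: [-0.5, -0.1, 0.1]
opening: 60.1
grip_force: 0.0
```

Call:
play_rows:
  motion:
    - [0, 0, 0, 0, 0, 0.185]
    - [0, 0, 0, 0, 0, 0.185]
    - [0, 0, 0, 0, 0, 0.185]
    - [0, 0, 0, 0, 0, 0.185]
    - [0, 0, 0, 0, 0, 0.185]

```text
t: 4.58
eef_pos: [461.9, -174.6, 253.3]
orientation: [-0.0, 0.113, 0.994, -0.0]
ft_force: [-0.1, 0.4, 0.5]
opening: 60.2
grip_force: 0.0
```

Call:
play_rows:
  motion:
    - [0, 0, 0, 0, 0, 0.185]
    - [0.002, 0, 0, 0, 0, 0.181]
    - [0, 0, 0, 0, 0, 0]

```text
t: 4.95
eef_pos: [464.1, -174.4, 253.3]
orientation: [-0.0, -0.066, 0.998, -0.0]
ft_force: [-1.5, 0.0, -0.0]
opening: 60.1
grip_force: 0.0
```

Run:
```python
from h import *
from scipy.spatial.transform import Rotation as R
np.set_printoptions(precision=3,suppress=True)
st=robot.read_state();print(st["t"],st["eef_pos"],R.from_quat(np.roll(st["orientation"],-1)).as_matrix(),st["q"],st["opening"])
W=Cam("wrist");im=eyes.get_image("wrist");cv2.imwrite("pics/w2.png",im)
print("pred lever top",W.proj([[465,-173,192],[465,-173,112],[465,-173,62]]))
for r in outline_of("wrist","lever_bar"):
  print(r["conf"],r["rect"]);ys,xs=np.nonzero(r["region"]);print(xs.min(),xs.max(),ys.min(),ys.max(),[xs[ys==y].mean() for y in range(ys.min(),ys.max(),8)])
```

```text
4.95 [ 464.096 -174.388  253.319] [[-0.991 -0.131 -0.   ]
 [-0.131  0.991 -0.   ]
 [ 0.    -0.    -1.   ]] [-0.49   0.047 -0.299  1.225 -0.    -0.621] 60.10394919377683
pred lever top [[312.749 272.482]
 [311.925 230.025]
 [311.609 213.752]]
0.61 [312.6, 245.5, 42.1, 82.4]
294 333 203 286 [np.float64(312.5), np.float64(312.0), np.float64(312.0), np.float64(312.0), np.float64(313.0), np.float64(313.0), np.float64(312.5), np.float64(312.5), np.float64(313.5), np.float64(314.0), np.float64(314.5)]
```

View pics/w2.png

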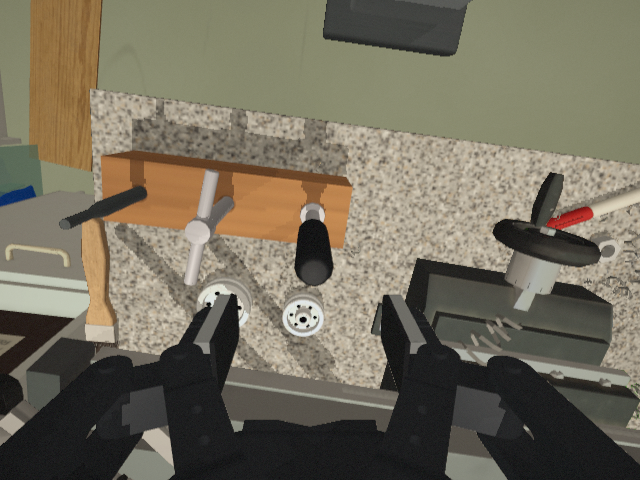

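The lever's grip top is at (314,268) and its collar at (312,213), both on the predicted line. The T-key and drift are clear of the fingers, so I descend and grip.

Call:
play_rows:
  motion:
    - [0, 0.001, -0.04, 0, 0, 0]
    - [0, 0, -0.04, 0, 0, 0]
    - [0, 0, -0.013, 0, 0, 0]
    - [0, 0, 0, 0, 0, 0]

```text
t: 5.55
eef_pos: [464.1, -171.9, 159.9]
orientation: [-0.001, -0.067, 0.998, 0.0]
ft_force: [0.7, 0.5, 0.9]
opening: 59.9
grip_force: 0.0
```

Call:
play_rows:
  motion:
    - [0, 0, 0, 0, 0, 0]
    - [0, 0, 0, 0, 0, 0]
    - [0, 0, 0, 0, 0, 0]
    - [0, 0, 0, 0, 0, 0]
    - [0, 0, 0, 0, 0, 0]
  gripper: 0.01
  force: 90

```text
t: 6.18
eef_pos: [465.9, -172.2, 162.1]
orientation: [0.001, -0.068, 0.998, -0.001]
ft_force: [-0.4, 1.0, 5.6]
opening: 19.5
grip_force: 87.7
```

Call:
play_rows:
  motion:
    - [0, 0, 0.015, 0, 0, 0]
    - [0, 0, 0.02, 0, 0, 0]
    - [0, 0, 0.03, 0, 0, 0]
    - [0, 0, 0.05, 0, 0, 0]
    - [0, 0, 0.055, 0, 0, 0]

```text
t: 6.8
eef_pos: [463.5, -171.4, 331.4]
orientation: [-0.001, -0.068, 0.998, 0.001]
ft_force: [0.1, -0.9, -3.1]
opening: 20.2
grip_force: 88.4
```

Run:
```python
from h import *
from scipy.spatial.transform import Rotation as R
np.set_printoptions(precision=3,suppress=True)
st=robot.read_state();print(st["t"],st["eef_pos"],st["orientation"],st["opening"],st["ft_force"])
a=eyes.get_image("side");cv2.imwrite("pics/s2.png",a)
S=Cam("side");p=st["eef_pos"];print(S.proj([p+[0,0,-99],p+[0,0,-146],p+[0,0,32]]))
u,v=S.proj([p+[0,0,-60]])[0].astype(int)
o=np.zeros((480,800,3),np.uint8)
o[:,:400]=cv2.resize(a[v-60:v+60,u-50:u+50],(400,480),interpolation=3)
o[:,400:]=cv2.resize(a[160:340,260:410],(400,480),interpolation=3);cv2.imwrite("pics/v3.png",o);print(u,v)
```

```text
6.8 [ 463.542 -171.385  331.446] [-0.001 -0.068  0.998  0.001] 20.222071449344234 [ 0.113 -0.896 -3.138]
[[327.532 277.225]
 [326.618 297.124]
 [330.368 215.501]]
328 259
```

View pics/v3.png

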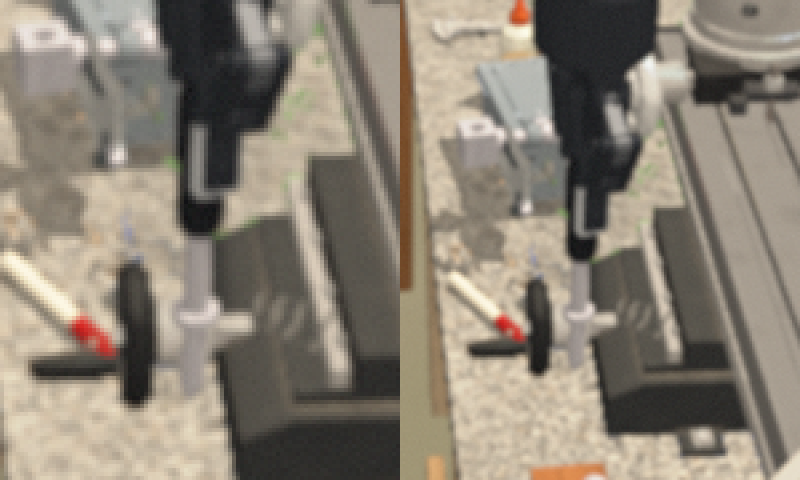

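The lever hangs upright in the grip. Its collar is at side px (328,277.7) and its end at (326.3,297), matching the predictions to half a pixel.

Call:
play_rows:
  motion:
    - [-0.004, 0.04, 0, 0, 0, 0]
    - [-0.004, 0.06, 0, 0, 0, 0]
    - [-0.004, 0.06, 0, 0, 0, 0]
    - [-0.004, 0.06, 0, 0, 0, 0]
    - [-0.004, 0.06, 0, 0, 0, 0]

```text
t: 7.48
eef_pos: [443.8, 109.8, 330.7]
orientation: [0.0, -0.068, 0.998, -0.0]
ft_force: [0.8, 0.3, -2.2]
opening: 19.9
grip_force: 88.6
```

Call:
play_rows:
  motion:
    - [-0.004, 0.06, 0, 0, 0, 0]
    - [-0.004, 0.06, 0, 0, 0, 0]
    - [-0.002, 0.04, 0, 0, 0, 0]
    - [0, 0.016, 0, 0, 0, 0]
    - [0, 0, 0, 0, 0, 0]

```text
t: 8.1
eef_pos: [434.4, 284.3, 330.2]
orientation: [-0.0, -0.069, 0.998, -0.001]
ft_force: [0.4, -0.3, -3.0]
opening: 20.2
grip_force: 88.8
```

Run:
```python
from h import *
from scipy.spatial.transform import Rotation as R
np.set_printoptions(precision=3,suppress=True)
st=robot.read_state();print(st["t"],st["eef_pos"],st["orientation"],st["opening"],st["ft_force"],st["q"])
W=Cam("wrist");S=Cam("side");T=Cam("top")
im=eyes.get_image("wrist");cv2.imwrite("pics/w3.png",im);cv2.imwrite("pics/s3.png",eyes.get_image("side"))
p=st["eef_pos"];print("W end,collar",W.proj([p+[0,0,-146],p+[0,0,-99]]),"bore",W.proj([[433.4,284,112]]))
np.savez("w3.npz",pose=W.c["pose"],mtx=W.c["mtx"],p=p)
for t in("lever_bar","boss_bore","set_pointer","lid_pointer_tip"):
  for r in outline_of("wrist",t)[:2]: print(t,r["conf"],r["rect"])
```

```text
8.1 [434.407 284.282 330.204] [-0.    -0.069  0.998 -0.001] 20.179409878780582 [ 0.429 -0.253 -3.005] [ 0.455  0.057 -0.127  1.388 -0.001  0.318]
W end,collar [[310.396 226.966]
 [310.449 247.456]] bore [[310.193 204.753]]
lever_bar 0.59 [311.1, 314.4, 71.6, 189.1]
boss_bore 0.84 [363.1, 266.9, 220.9, 166.3]
set_pointer 0.56 [253.0, 219.8, 19.2, 16.1]
lid_pointer_tip 0.73 [365.3, 267.0, 215.0, 167.8]
```

View pics/w3.png

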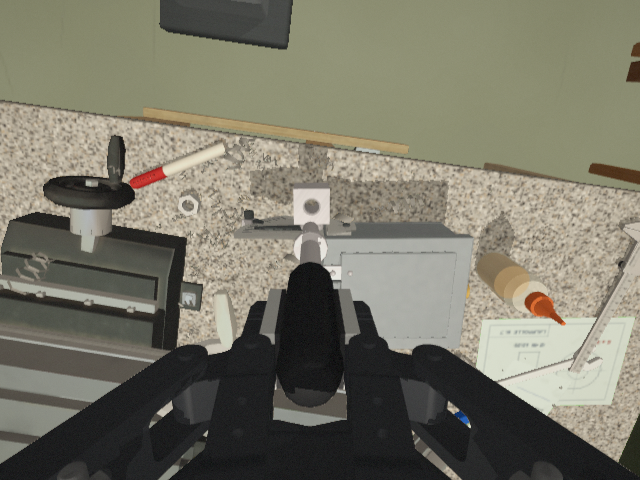

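The wrist view shows the bore mouth at about (311.5,206.5), the lever tip at about (311,226) just behind it, the lid pointer and quadrant at (235–290,228), and the set pointer rider at about (250,219). I measure both more finely.

Run:
```python
from h import *
np.set_printoptions(precision=2,suppress=True)
im=cv2.imread("pics/w3.png");g=cv2.cvtColor(im,6).astype(float)
d=np.load("w3.npz");W=Cam("wrist",dict(pose=d["pose"],mtx=d["mtx"]))
sub=g[198:216,302:322];w=np.clip(140-sub,0,None);ys,xs=np.mgrid[198:216,302:322]
h=((w*xs).sum()/w.sum(),(w*ys).sum()/w.sum());print("hole",h,"->",W.z(h,112))
c=im[180:260,260:360];cv2.imwrite("pics/v4.png",cv2.resize(c,None,fx=7,fy=7,interpolation=2))
```

```text
hole (np.float64(311.25012130033963), np.float64(206.61353711790392)) -> [435.03 285.23 112.  ]
```

View pics/v4.png

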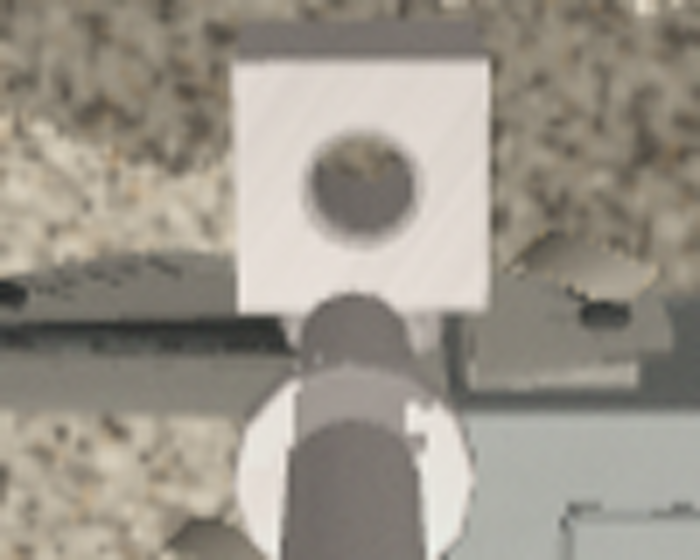

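Run:
```python
from h import *
np.set_printoptions(precision=2,suppress=True)
d=np.load("w3.npz");W=Cam("wrist",dict(pose=d["pose"],mtx=d["mtx"]));p=d["p"]
a=np.linspace(0,6.28,60);
for dz,r in ((-146,3),(-137,6),(-99,11),(-93,11)):
  q=(W.proj(p+np.c_[r*np.cos(a),r*np.sin(a),0*a+dz])-[260,180]+.43)*7
  print(dz,"cols",q[:,0].min(),q[:,0].max(),"rows",q[:,1].min(),q[:,1].max())
```

```text
-146 cols 327.91896693045794 383.67585397260547 rows 304.85818512803866 358.4993482062245
-137 cols 298.3461632116815 413.41502884334835 rows 299.9487310413057 410.34486758132164
-99 cols 234.26364390156016 478.17235590397 rows 358.23367336468215 588.831035266596
-93 cols 231.2396166044765 481.31288008738227 rows 377.9637338542733 613.733367995506
```

Call:
play_rows:
  motion:
    - [0.001, 0.001, -0.03, 0, 0, 0]
    - [0, 0, -0.03, 0, 0, 0]
    - [0, 0, -0.007, 0, 0, 0]
    - [0, 0, -0.01, 0, 0, 0]
    - [0, 0, 0, 0, 0, 0]

```text
t: 9.02
eef_pos: [435.8, 285.0, 253.5]
orientation: [0.0, -0.068, 0.998, 0.0]
ft_force: [-0.1, 0.6, -1.8]
opening: 20.1
grip_force: 88.8
```

Call:
play_rows:
  motion:
    - [0, 0, -0.008, 0, 0, 0]
    - [0, 0, -0.008, 0, 0, 0]
    - [0, 0, 0, 0, 0, 0]

```text
t: 9.4
eef_pos: [435.2, 284.9, 236.5]
orientation: [-0.001, -0.068, 0.998, -0.0]
ft_force: [-0.2, -0.5, -1.6]
opening: 19.7
grip_force: 88.8
```

Call:
play_rows:
  motion:
    - [0, 0, -0.01, 0, 0, 0]
    - [0, 0, -0.01, 0, 0, 0]
    - [0, 0, -0.003, 0, 0, 0]
    - [0, 0, 0, 0, 0, 0]

```text
t: 9.9
eef_pos: [435.4, 285.0, 213.8]
orientation: [-0.0, -0.068, 0.998, -0.0]
ft_force: [-0.6, -0.5, -1.9]
opening: 20.0
grip_force: 88.8
```

Call:
play_rows:
  motion:
    - [0, 0, -0.002, 0, 0, 0]
    - [0, 0, -0.002, 0, 0, 0]
    - [0, 0, 0, 0, 0, 0]

```text
t: 10.28
eef_pos: [436.2, 285.3, 212.1]
orientation: [0.001, -0.068, 0.998, 0.0]
ft_force: [-2.2, -1.7, 4.9]
opening: 20.2
grip_force: 89.8
```

Call:
play_rows:
  motion:
    - [0, 0, -0.001, 0, 0, 0]
    - [0, 0, 0, 0, 0, 0]
    - [0, 0, 0, 0, 0, 0]

```text
t: 10.65
eef_pos: [436.4, 285.4, 212.1]
orientation: [0.001, -0.068, 0.998, 0.0]
ft_force: [-3.4, -2.0, 10.4]
opening: 19.7
grip_force: 90.2
```

Run:
```python
from h import *
np.set_printoptions(precision=2,suppress=True)
st=robot.read_state();print(st["t"],st["eef_pos"],st["ft_force"],st["wrist_torque"],st["q"])
p=st["eef_pos"];W=Cam("wrist")
a=eyes.get_image("side");w=eyes.get_image("wrist");cv2.imwrite("pics/w4.png",w);cv2.imwrite("pics/s4.png",a)
np.savez("w4.npz",pose=W.c["pose"],mtx=W.c["mtx"],p=p)
u,v=W.proj([[435,285,112]])[0].astype(int);print(u,v)
o=np.zeros((480,800,3),np.uint8)
o[:,:300]=cv2.resize(a[180:260,270:320],(300,480),interpolation=3)
o[:,300:]=cv2.resize(w[max(v-140,0):max(v-140,0)+200,u-110:u+98],(500,480),interpolation=3)
cv2.imwrite("pics/v5.png",o)
```

```text
10.65 [436.37 285.41 212.1 ] [-3.43 -2.03 10.37] [-0.54  0.85  0.03] [ 0.46  0.12 -0.31  1.14 -0.    0.32]
309 244
```

View pics/v5.png

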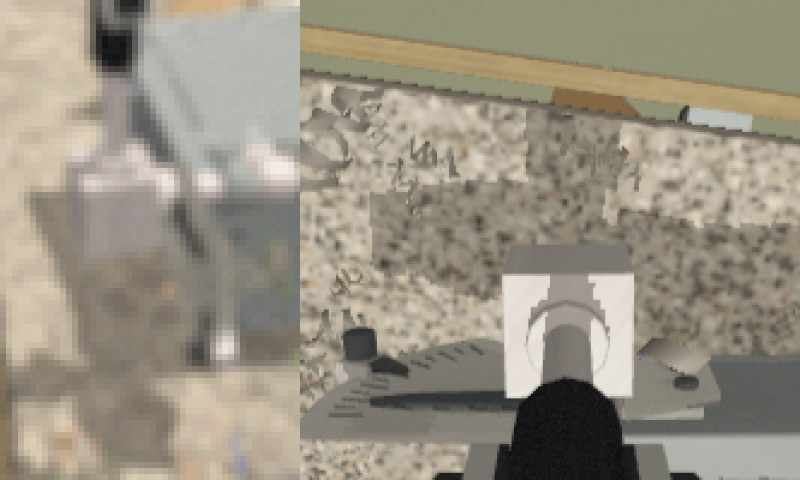

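The collar is seated on the boss: the z reading stopped at 212.1 with about 12 N of push. In the crop the set pointer's dark nose tip is near (405,373) and the lid pointer's tip near (370,401). I estimate the set angle from these.

```bash
cat >> h.py <<'E'
AX=np.array([np.cos(.14),np.sin(.14),0]);YB=np.array([-np.sin(.14),np.cos(.14),0]);H=np.array([435.1,285.3,94.])
def inplane(W,uv,off):
    o,d=W.ray(uv);P=o+d*(((H+off*AX-o)@AX)/(d@AX));r=P-H;y,z=-(r@YB),r[2]
    return np.hypot(y,z),np.arctan2(-z,y)
E
python3 - <<'E'
from h import *
np.set_printoptions(precision=3,suppress=True)
d=np.load("w4.npz");W=Cam("wrist",dict(pose=d["pose"],mtx=d["mtx"]))
f=lambda x,y:(199+(x-300)/2.404-.3,104+y/2.4-.3)
for off in (22,24,26):
  print(off,"lid tip",inplane(W,f(370,401),off),"set tip",inplane(W,f(406,374),off))
  for th in (0,.35,.5,.65): print(th,[((W.proj(H+off*AX-YB*r*np.cos(th)-[0,0,r*np.sin(th)])[0]-[198.7,103.7])*2.404+[300,0]) for r in (58,60,78)])
w=cv2.imread("pics/w4.png")[220:310,190:300];cv2.imwrite("pics/v6.png",cv2.resize(w,None,fx=6.6,fy=6.6,interpolation=2))
E
```

```text
22 lid tip (np.float64(56.4463123082022), np.float64(-0.1442535036967295)) set tip (np.float64(50.98853480201298), np.float64(0.2544397039930636))
0 [array([368.542, 390.736]), array([361.651, 390.754]), array([299.634, 390.916])]
0.35 [array([393.428, 366.46 ]), array([387.822, 365.699]), array([338.546, 359.011])]
0.5 [array([409.231, 357.68 ]), array([404.271, 356.666]), array([361.036, 347.831])]
0.65 [array([427.407, 349.985]), array([423.122, 348.763]), array([386.036, 338.184])]
24 lid tip (np.float64(57.10210139087721), np.float64(-0.059307245492952236)) set tip (np.float64(53.47331461204743), np.float64(0.3432082302462318))
0 [array([369.03, 397.12]), array([362.155, 397.138]), array([300.286, 397.299])]
0.35 [array([393.828, 372.46 ]), array([388.234, 371.686]), array([339.054, 364.888])]
0.5 [array([409.586, 363.539]), array([404.636, 362.509]), array([361.48 , 353.528])]
0.65 [array([427.716, 355.721]), array([423.439, 354.478]), array([386.417, 343.724])]
26 lid tip (np.float64(58.15894045593257), np.float64(0.02313179925835861)) set tip (np.float64(56.340477109099524), np.float64(0.4235252408418269))
0 [array([369.516, 403.474]), array([362.657, 403.492]), array([300.934, 403.652])]
0.35 [array([394.225, 378.433]), array([388.643, 377.648]), array([339.561, 370.739])]
0.5 [array([409.939, 369.374]), array([404.999, 368.327]), array([361.923, 359.202])]
0.65 [array([428.023, 361.432]), array([423.754, 360.17 ]), array([386.795, 349.242])]
```

View pics/v6.png

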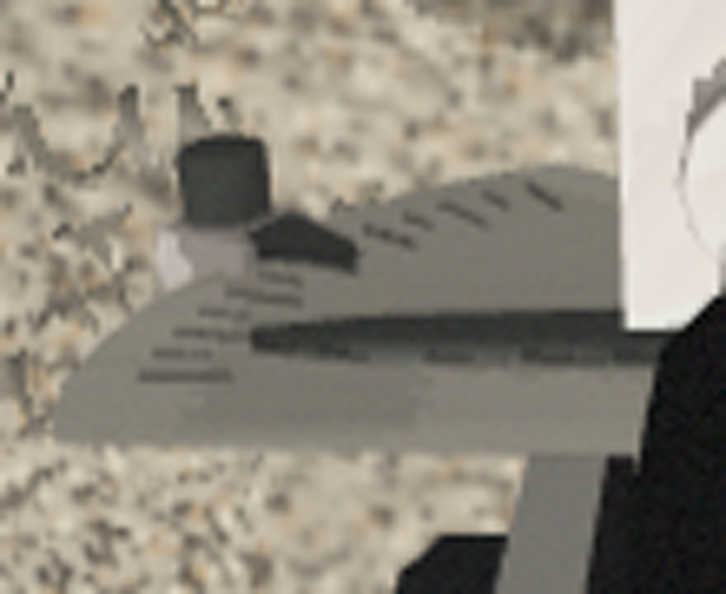

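The zoom shows the lid pointer tip at (252,340), the set pointer's nose tip at (355,258) and the 5° lines. From here I fit numerically with the known radii.

Run:
```python
from h import *
from scipy.optimize import least_squares
np.set_printoptions(precision=3,suppress=True)
d=np.load("w4.npz");W=Cam("wrist",dict(pose=d["pose"],mtx=d["mtx"]))
P=lambda off,r,th:(W.proj(H+off*AX-YB*r*np.cos(th)-[0,0,r*np.sin(th)])[0]+.43-[190,220])*6.6
for a in range(0,60,5): print(a,P(30,66,np.radians(a)).round(),P(30,76,np.radians(a)).round())
for n,uv,r in (("lid",(252,340),58),("set",(355,258),60)):
  s=least_squares(lambda v:P(v[0],r,v[1])-uv,[25,.3]);print(n,s.x)
```

```text
0 [179. 378.] [ 85. 378.]
5 [194. 356.] [105. 353.]
10 [213. 336.] [128. 330.]
15 [235. 316.] [155. 308.]
20 [260. 298.] [186. 287.]
25 [288. 281.] [219. 268.]
30 [319. 265.] [255. 251.]
35 [352. 251.] [294. 234.]
40 [387. 237.] [334. 220.]
45 [423. 225.] [376. 206.]
50 [461. 215.] [419. 194.]
55 [500. 205.] [464. 184.]
lid [25.864  0.008]
set [27.798  0.517]
```

The fit is consistent. The scale lines land where predicted, the lid pointer reads 0.008 rad, and the set pointer is at about 0.52 rad. I now swing the lever about the hinge axis.

Call:
play_rows:
  motion:
    - [0.0008, -0.0058, -0.0001, 0.0495, 0.007, 0]
    - [0.0008, -0.0058, -0.0004, 0.0495, 0.007, 0]
    - [0.0008, -0.0057, -0.0007, 0.0495, 0.007, 0]
    - [0.0008, -0.0057, -0.001, 0.0495, 0.007, 0]
    - [0.0008, -0.0056, -0.0013, 0.0495, 0.007, 0]

```text
t: 11.38
eef_pos: [440.8, 256.9, 208.9]
orientation: [-0.007, -0.068, 0.99, 0.126]
ft_force: [-2.3, -1.7, 7.2]
opening: 20.2
grip_force: 90.0
```

Call:
play_rows:
  motion:
    - [0.0008, -0.0056, -0.0016, 0.0495, 0.007, 0]
    - [0.0008, -0.0055, -0.0019, 0.0495, 0.007, 0]
    - [0.0008, -0.0054, -0.0021, 0.0495, 0.007, 0]
    - [0.0007, -0.0053, -0.0024, 0.0495, 0.007, 0]
    - [0.0007, -0.0051, -0.0027, 0.0495, 0.007, 0]

```text
t: 12.0
eef_pos: [444.8, 229.6, 198.0]
orientation: [-0.016, -0.066, 0.966, 0.248]
ft_force: [-3.2, -2.7, 9.3]
opening: 20.0
grip_force: 90.2
```

Call:
play_rows:
  motion:
    - [0.0003, -0.002, -0.0012, 0.02, 0.003, 0]
    - [0, 0, 0, 0, 0, 0]
    - [0, 0, 0, 0, 0, 0]

```text
t: 12.38
eef_pos: [445.1, 227.6, 196.8]
orientation: [-0.017, -0.066, 0.964, 0.257]
ft_force: [-3.1, -3.8, 12.6]
opening: 20.1
grip_force: 90.3
```

Run:
```python
from h import *
from scipy.spatial.transform import Rotation as R
np.set_printoptions(precision=3,suppress=True)
st=robot.read_state();p=st["eef_pos"];M=R.from_quat(np.roll(st["orientation"],-1)).as_matrix()
print(st["t"],p,st["ft_force"],st["wrist_torque"],st["dq"])
a=-M[:,2];r=p-H;print("tool tilt",np.arctan2(-a@YB,a[2]),a@AX,"pos angle",np.arctan2(-r@YB,r[2]),"dist",np.hypot(r@YB,r[2]),r@AX)
W=Cam("wrist");w=eyes.get_image("wrist");cv2.imwrite("pics/w5.png",w)
np.savez("w5.npz",pose=W.c["pose"],mtx=W.c["mtx"],p=p)
q=lambda r_,th,off=26:W.proj(H+off*AX-YB*r_*np.cos(th)-[0,0,r_*np.sin(th)])[0]
c=q(59,.517).astype(int);x0,y0=c-[70,55];print("crop origin",x0,y0)
for th in (.4,.45,.5,.55,.6): print(th,((q(58,th)-[x0,y0]+.5)*5.7).round(),((q(30,th)-[x0,y0]+.5)*5.7).round())
print("set tip .517",((q(60,.517,27)-[x0,y0]+.5)*5.7).round(), "mouth .52",((W.proj(H+18*np.array([0,0,np.cos(.52)])-YB*18*np.sin(.52))[0]-[x0,y0]+.5)*5.7))
cv2.imwrite("pics/v7.png",cv2.resize(w[y0:y0+104,x0:x0+140],None,fx=5.7,fy=5.7,interpolation=2))
```

```text
12.375 [445.146 227.599 196.838] [-3.107 -3.776 12.642] [-0.304  0.972  0.575] [ 0.003 -0.003 -0.001 -0.001 -0.005  0.001]
tool tilt 0.5209009952234189 -0.0027080046666408814 pos angle 0.5174852798472371 dist 118.33136424066663 1.89549303580662
crop origin 155 215
0.4 [405. 342.] [640. 331.]
0.45 [408. 333.] [640. 326.]
0.5 [412. 323.] [641. 321.]
0.55 [417. 314.] [642. 316.]
0.6 [423. 305.] [644. 311.]
set tip .517 [398. 328.] mouth .52 [885.074 165.219]
```

View pics/v7.png

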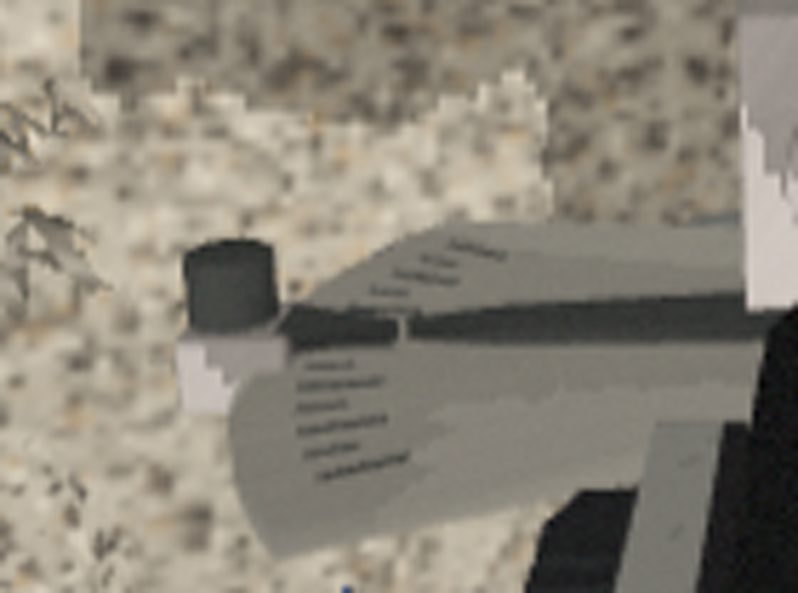

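The lid pointer's tip at (410,327) stands nose to nose with the set pointer's tip at (400,329). The lever reads 0.52 rad, its distance from the hinge is unchanged so it is still seated, and the arm is still. I hand in.

```bash
python3 -c "
from h import *
print(robot.job_done())"
```

```text
the job is handed in; nothing more can be done
None
```

The lever bar is seated in the boss and the lid is held steady at about 0.52 rad, its pointer nose to nose with the set pointer; I handed the job in at about 12.4 s, but no verdict came back.

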